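# Weigh the garlic bulb on the kitchen scale

## Task

Get the kitchen scale ready by pressing its round key, then its square key, then its long key, one at a time: push each fully down, hold it for about half a second and let it spring back up before the next. Then lower the garlic bulb that lies on the table into the bowl on the scale's pan, without dropping it, and let go of it there. Leave the bowl standing where it is on the pan, and the mug, pepper mill and spice jar where they are.

Things in the scene. Friction and masses are not known exactly. Their poses are not given: they have to be found in the camera images.
- scale: white kitchen scale, fixed, 174 deep x 180 wide x 116 mm high. Origin on the table under its pan's centre; x to its back, y to its left. Its front (-x) faces the robot's right (yaw 1.2 to 1.6). Front panel sloping 35 degrees, from z = 27 mm at x = -99 to z = 73 mm at x = -31, its normal leaning towards -x; centred on it a row of three grey keys at y = 44, 0, -44 mm, in any order
- pan_mid (a point): centre of the top of the scale's flat steel pan, 150 deep x 180 wide x 8 mm, 116 mm above the table. Its front edge overhangs the panel (at x = -75 mm, underside 108 mm up) and covers the keys from straight above, so press them with the tool leaning away from the pan, square to the panel (about 35 degrees from vertical)
- top_round (a point): centre of the top of the round key, 24 mm across. The point's z axis points out of the key, square to the panel; x runs up the slope, y to the scale's left. Released, the top stands 9 mm off the panel; it is pressed along -z
- top_square (a point): centre of the top of the square key, 22 x 22 mm; axes and height as for the round key
- top_long (a point): centre of the top of the long bar key, 32 mm along y, 12 mm up the slope; axes and height as for the round key
- key_round (a joint): how far the round key is pressed, m: 0 released, 0.006 fully down; a spring pushes it back with 1 N at the top and 4 N fully down
- key_square (a joint): the same for the square key
- key_long (a joint): the same for the long key
- bowl_foot (a point): centre of the underside of the loose blue bowl on the pan; 135 mm across the rim, 62 mm high, open at the top, inner floor 12 mm up and about 60 mm across, walls sloping outwards to the rim; z up
- garlic_mid (a point): centre, half-way up, of the loose garlic bulb that lies by itself on the table, left or right of the scale (the mug is on the other side; other bulbs lie on the tray on the microwave): 48 x 50 mm across, 51 mm high with its stalk, widest about 20 mm above its underside, upright
- mug: dark mug, 88 mm wide, 126 mm long with its handle (along -y), 106 mm high; origin at the middle of its underside; leave alone
- mill: brown wooden pepper mill, 58 mm across, 150 mm high, at the back left; origin at its foot; leave alone
- jar: spice jar with a white cap, 47 mm across, 98 mm high, at the back right; origin at its foot; leave alone
Not all that is in view belongs to the job. Leave any orange look-alike of the part that bears garlic_mid alone.

How it is judged:
On the way, in this order (a step that is already met when the one before it is completed fails the run):
1. the round key is pressed down, the other two are up (value of joint key_round above 0.0045 m and value of joint each of key_square, key_long below 0.0015 m), for 0.2 s.
2. then the square key is pressed down, the other two are up (value of joint key_square above 0.0045 m and value of joint each of key_round, key_long below 0.0015 m), for 0.2 s.
3. then the long key is pressed down, the other two are up (value of joint key_long above 0.0045 m and value of joint each of key_round, key_square below 0.0015 m), for 0.2 s.
4. then the garlic bulb is in the bowl on the pan (horizontal distance between garlic_mid and bowl_foot below 0.045 m and z of garlic_mid in the frame of bowl_foot below 0.055 m and z of bowl_foot in the frame of scale above 0.11 m), for 0.2 s.
At the end, for the whole second after the job is handed in: The garlic bulb lies at rest in the bowl (its centre within 45 mm of the bowl's centre line and less than 55 mm above the bowl's underside); the bowl stands upright (within 5 degrees) on the pan, within 30 mm of where it was; all three keys are up (within 1.5 mm) (horizontal distance between garlic_mid and bowl_foot below 0.045 m and z of garlic_mid in the frame of bowl_foot below 0.055 m and z of bowl_foot in the frame of scale between 0.112 and 0.121 m and angle between bowl_foot's own z axis and vertical below 0.09 rad and distance of bowl_foot from where it was at the start of the episode below 0.03 m and linear speed of garlic below 0.03 m/s and value of joint each of key_round, key_square, key_long below 0.0015 m); the robot touches nothing.
It fails at once if two keys are down at the same time (value of joint each of key_round, key_square above 0.003 m or value of joint each of key_round, key_long above 0.003 m or value of joint each of key_square, key_long above 0.003 m).
It fails at once if the garlic bulb is dropped (falls free of the fingers by more than about 40 mm) (contact force between garlic and the fingers below 0.05 N and linear speed of garlic above 0.9 m/s).
It fails at once if the mug, the mill or the jar is moved by more than 30 mm (distance of any of mug, mill, jar from where it was at the start of the episode above 0.03 m).
It also fails if it takes over 64 s, if anything falls off the work surface, if the arm or the gripper's body presses on something with over 40 N, if the wrist force passes 120 N, or if a joint passes its speed limit or range.

## Robot

A 6-joint arm with a two-finger parallel gripper is mounted at the origin on a cart in front of the work surface, level with it; the furniture and walls round the work are solid. World frame = base frame: x ahead of the robot, y to its left, z up, the work surface at z = 0. Lengths are in m, angles in rad, forces in N, time in s.
With the tool pointing down it reaches from about 0.35 to 0.975 m from the base axis. Payload 4.9 kg.
Tool frame: the origin (TCP) lies at the very end of the fingers, on their centre line; the grasp point (between the pads) lies 19 mm behind it; z points along the fingers, y is the line along which they close (so a half turn about z gives the same grasp; the last joint's range is limited). The gripper opens to 85 mm and grips with 20 to 120 N. Pads are 22 mm wide; open, the fingers measure 114 mm over their backs; the gripper's body (76 mm by 85 mm) begins 54 mm behind the grasp point. The pads swing forward as they close: fully open they stand 13 mm farther back than shut.
Start: joints at [-1.277, 0.053, 1.613, -0, 1.476, -0.119], TCP at [0.251, -0.572, 0.231] pointing down, gripper open.
Joint ranges: [-3.01, 3.01], [-1.01, 2.22], [0.06, 2.58], [-1.02, 4.17], [0.09, 2.62], [-3.14, 3.14]. Speed limits (rad/s): [2.57, 2.57, 3.14, 3.14, 3.14, 3.14].

## Interface

Orientations are given as a unit quaternion [w, x, y, z].
In Python, from plant import manip, vision, order gives the robot as it stands.
- The arm moves only by the tool play_rows, never from a script. Its argument "steps" is a list that holds one entry, the list of rows, each a list of 6 numbers: the shift along the tool's x, y, z in mm, then the turn, a rotation vector about the tool's x, y, z in degrees. A call has 1 to 12 rows; each row is the pose to reach, as a shift and turn from the pose commanded when the call began, along the tool's axes at that moment; what a row does not reach only later rows make up. A row lasts 1/12 s, in which the tool goes at most 41.7 mm and 7.16 degrees, less where a joint would pass 70% of its speed; a pose out of reach is approached as far as the arm can. A call with a gripper value outside its range is refused whole. "claw" is the gripper's target within -1 to 1 (fully open at 1, half-way at 0, shut at -1), set as the call begins (left out, the last holds). The fingers move at their own pace and stop on an object; the grip force is fixed at half the most. Time passes only in rows, so rows that repeat a pose let the fingers close. It gives the time, the measured TCP pose, the force, the opening and the grip force at its end, in the units of the state.
- manip.state(): the state, without advancing time (a new reading comes with each control period).
- vision.grab_frame(name): name is "scene" or "top" or "wrist"; returns (picture, depth): 384x512x3 uint8, blue, green, red; 384x512 float32, m along the optical axis (not along the pixel's ray), 0 where there is no reading.
- vision.camera_info(name): a dict with "K" (3x3 intrinsics, pixels), "eye" and "orientation" of the camera in the world; the wrist camera has in their place "T_tool_cam" (4x4, takes a point from camera to tool coordinates, whose origin is the TCP and whose axes are the flange's). Camera axes: x right, y down, z forward; pixel columns grow to the right and rows downward; lengths in m; the calibration is good to about 2 mm. A picture is of the moment at which its call begins: read the wrist's pose just before it. camera_info takes no time and is no camera call.
- order.job_done(): hands the job in; it is judged then, once.
The state is a dict: "time": time; "joint_pos": joint angles; "joint_vel": joint speeds; "joint_efforts": joint torques, N m; "tool_pos": TCP position; "tool_rot": TCP orientation; "contact_force": force on the tool from outside, world axes, zero at the start; "ft_torque": the same for the moment, N m; "gripper_width": opening from 0.0 (shut) to 1.0 (fully open); "grasp_force": force on a finger pad.
Only numpy, scipy, OpenCV 4.12 (cv2) and the standard library are available. Lean on these libraries where they do the work, as an engineer would, in place of code of your own. Each camera call takes 0.05 s, during which the arm holds its last target. There are 200 camera calls.

## Working session

There is one attempt and no reset: what is moved stays moved. The work goes in short steps, Python scripts to look and compute and a tool call to move; the robot and the scene stay as the last step left them, time stands still between calls to the robot, and variables do not carry over. Pictures are saved under pics/ and viewed, at most 10 in all, crops included, and the job is handed in when it is done.

Besides the shell and the picture viewer there is one more tool, called in YAML: its name, and indented under it one key for each argument. play_rows: Moves the arm, as the interface text tells. Its arguments: {"type":"object","properties":{"steps":{"type":"array"},"claw":{"type":"number"}},"required":["steps"]}

```bash
ls; mkdir -p pics
cat > h.py <<'E'
import numpy as np, cv2
from plant import manip, vision, order
from scipy.spatial.transform import Rotation as R
def q2R(q): return R.from_quat(np.r_[q[1:],q[0]]).as_matrix()
def cam(name, st=None):
    i=vision.camera_info(name); K=np.array(i["K"])
    if "eye" in i:
        T=np.eye(4); o=np.array(i["orientation"])
        T[:3,:3]=q2R(o) if o.size==4 else o; T[:3,3]=i["eye"]
    else:
        t=np.eye(4); t[:3,:3]=q2R(st["tool_rot"]); t[:3,3]=st["tool_pos"]; T=t@np.array(i["T_tool_cam"])
    return K,T
def grab(name):
    st=manip.state(); p,d=vision.grab_frame(name); K,T=cam(name,st)
    v,u=np.mgrid[:384,:512]
    P=np.stack([(u-K[0,2])/K[0,0]*d,(v-K[1,2])/K[1,1]*d,d],-1)@T[:3,:3].T+T[:3,3]
    P[d==0]=np.nan
    return p,P
E
python3 - <<'E'
from h import *
for n in ["scene","top"]:
    p,P=grab(n); np.save(n+".npy",P); cv2.imwrite(n+".png",p)
a=cv2.imread("scene.png");b=cv2.imread("top.png")
cv2.imwrite("pics/a.png",cv2.resize(a,(800,600))); cv2.imwrite("pics/b.png",cv2.resize(b,(800,600)))
print(cam("top")); print(cam("scene")); print(vision.camera_info("wrist")); print(manip.state())
E
```

```text
pics
(array([[371.37248492,   0.        , 245.40279326],
       [  0.        , 371.37248492, 191.87825528],
       [  0.        ,   0.        ,   1.        ]]), array([[-2.78412952e-03, -9.85834897e-01,  1.67695568e-01,
         3.96069619e-01],
       [-9.99996095e-01,  2.78547449e-03, -2.27201532e-04,
         3.25335094e-02],
       [-2.43128527e-04, -1.67695546e-01, -9.85838803e-01,
         1.21533971e+00],
       [ 0.00000000e+00,  0.00000000e+00,  0.00000000e+00,
         1.00000000e+00]]))
(array([[439.0427841 ,   0.        , 252.01463955],
       [  0.        , 439.0427841 , 196.15209802],
       [  0.        ,   0.        ,   1.        ]]), array([[-0.86497059, -0.3376487 ,  0.37124014,  0.17098968],
       [-0.50146709,  0.60941878, -0.61411686,  0.74836935],
       [-0.01888495, -0.71735773, -0.69644903,  0.88642352],
       [ 0.        ,  0.        ,  0.        ,  1.        ]]))
{'K': array([[327.7183335 ,   0.        , 259.75969246],
       [  0.        , 327.7183335 , 195.25577479],
       [  0.        ,   0.        ,   1.        ]]), 'T_tool_cam': array([[ 6.99127457e
[... 340 characters left out ...]
nt_pos': array([-1.27702582e+00,  5.32749210e-02,  1.61417539e+00,  2.82389740e-05,
        1.47602776e+00, -1.18959315e-01]), 'joint_vel': array([ 0.00096652, -0.00154419, -0.00329682,  0.00073963, -0.00075885,
       -0.00090218]), 'joint_efforts': array([ 9.84356848e-04, -3.94899809e+01, -3.71363711e+01, -1.27990024e-04,
        3.88400542e-03,  4.40502205e-06]), 'tool_pos': array([ 0.25055697, -0.57194747,  0.23018467]), 'tool_rot': array([-9.40340454e-04,  9.78782063e-01,  2.04901889e-01, -6.82922421e-05]), 'contact_force': array([-0.45134   , -0.17507834,  0.05311291]), 'ft_torque': array([-0.00234912,  0.02941559, -0.01488686]), 'grasp_force': 0.0, 'gripper_width': 1.0008128292222358}
```

View pics/a.png

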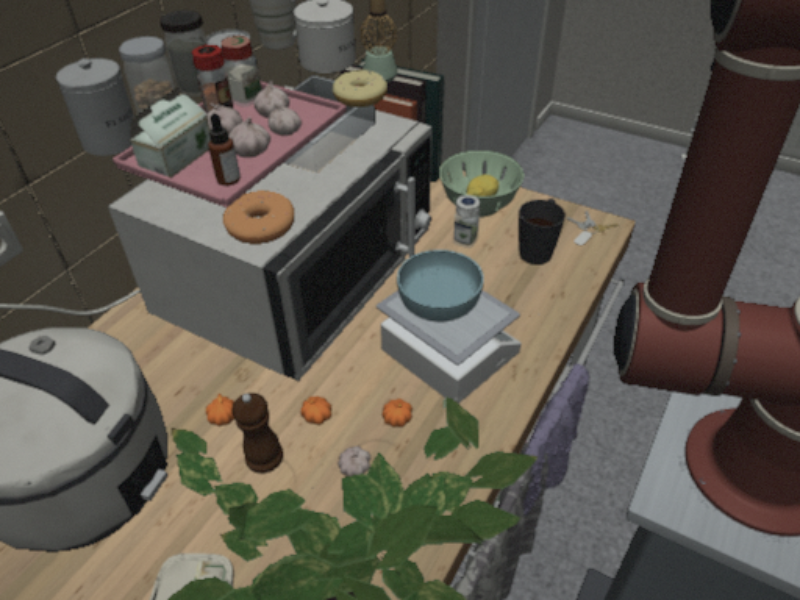

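View pics/b.png

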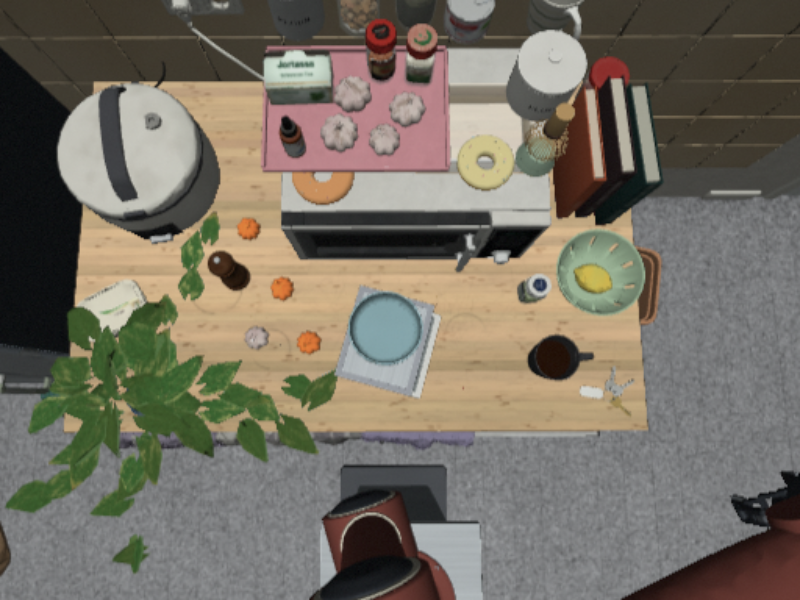

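Candidates for the garlic: a white bulb on the table at top (257,338) / scene (354,460), the orange look-alikes at top (308,342), (282,288) and (248,228), and the tray bulbs at top (353,93), (407,108), (339,132) and (384,138). I choose the white one at (257,338). The mug is at (555,357), the jar at (537,288) and the mill at (230,270).

Run:
```python
from h import *
P=np.load("top.npy"); b=cv2.imread("top.png"); s=.64
f=lambda u,v:(int(u*s),int(v*s))
# pan
z=P[...,2]; m=(abs(z-.116)<.006)&(np.indices(z.shape)[1]>200)&(np.indices(z.shape)[1]<300)&(np.indices(z.shape)[0]>170)&(np.indices(z.shape)[0]<265)
xy=P[m][:,:2]; print("pan",len(xy),np.median(P[m][:,2]),cv2.minAreaRect((xy*1000).astype(np.float32)))
m=(z>.14)&(np.indices(z.shape)[1]>215)&(np.indices(z.shape)[1]<280)&(np.indices(z.shape)[0]>175)&(np.indices(z.shape)[0]<240)
r=P[m&(z>.168)]; print("bowl rim",cv2.minEnclosingCircle((r[:,:2]*1000).astype(np.float32)),np.nanmax(r[:,2]))
for n,(u,v) in dict(garlic=(257,338),or1=(308,342),or2=(282,288),mill=(230,270),mug=(555,357),jar=(537,288)).items():
    u,v=f(u,v); w=P[v-28:v+28,u-28:u+28].reshape(-1,3); c=P[v,u]
    w=w[(w[:,2]>.012)&(np.linalg.norm(w[:,:2]-c[:2],axis=1)<.075)]
    print(n,c.round(3),w.min(0).round(3),w.max(0).round(3),len(w))
S=cv2.imread("scene.png")
cr=np.hstack([cv2.resize(b[195:240,140:210],(420,270),interpolation=2),cv2.resize(S[270:315,195:265],(420,270),interpolation=2)])
cv2.imwrite("pics/c.png",cv2.resize(cr,(800,257)))
# leaves near garlic heights
w=P[170:270,120:220].reshape(-1,3); g=P[int(338*s),int(257*s)]
w=P.reshape(-1,3); k=(np.linalg.norm(w[:,:2]-g[:2],axis=1)<.22)&(w[:,2]>.1); print(w[k].min(0),w[k].max(0),k.sum())
for u,v in [(310,390),(210,225),(190,280),(280,400)]: print((u,v),P[int(v*s),int(u*s)].round(3))
```

```text
pan 1249 0.11635748441650029 ((508.5506591796875, 30.589088439941406), (149.74913024902344, 180.08958435058594), 74.48807525634766)
bowl rim ((523.789306640625, 29.824520111083984), 67.63031768798828) 0.1825516844316457
garlic [0.519 0.291 0.041] [0.45  0.272 0.018] [0.547 0.341 0.11 ] 226
or1 [0.512 0.186 0.042] [0.437 0.133 0.018] [0.536 0.215 0.05 ] 195
or2 [0.622 0.243 0.042] [0.602 0.207 0.013] [0.688 0.27  0.132] 175
mill [0.643 0.327 0.127] [0.613 0.264 0.012] [0.681 0.37  0.152] 431
mug [ 0.478 -0.307  0.062] [ 0.433 -0.376  0.016] [ 0.517 -0.256  0.11 ] 799
jar [ 0.61  -0.267  0.098] [ 0.587 -0.339  0.013] [ 0.664 -0.249  0.103] 364
[0.30794411 0.07155536 0.10000909] [0.72213582 0.51052077 0.25477685] 4473
(310, 390) [0.415 0.181 0.038]
(210, 225) [0.758 0.399 0.036]
(190, 280) [0.641 0.437 0.031]
(280, 400) [0.394 0.246 0.005]
```

View pics/c.png

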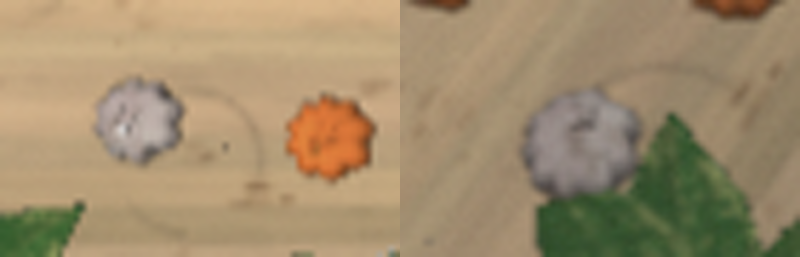

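The close crop confirms the grey-white bulb, left at about (138,120), with the orange look-alike at (330,137). Next I check the wrist angles for pressing square to the panel.

```bash
cat >> h.py <<'E'
YAW=np.deg2rad(74.49); O=np.array([.5085,.0306,0])
Rs=R.from_euler('z',YAW).as_matrix()
def W(p): return O+Rs@(np.array(p)/1000)
s,c=np.sin(np.deg2rad(35)),np.cos(np.deg2rad(35))
def Rd(phi): # phi=0: tool x downslope
    B=np.array([[-c,0,s],[0,1,0],[-s,0,-c]])
    return Rs@B@R.from_euler('z',phi,degrees=True).as_matrix()
def wrist(Rm,q1,th):
    M=R.from_euler('y',-th).as_matrix()@R.from_euler('z',-q1).as_matrix()@Rm
    q5=np.arccos(M[2,2]); q4=np.arctan2(M[1,2],M[0,2]); q6=np.arctan2(M[2,1],-M[2,0])-np.pi/2
    return np.array([q4,q5,(q6+np.pi)%(2*np.pi)-np.pi]).round(2)
E
python3 - <<'E'
from h import *
st=manip.state(); q=st["joint_pos"]; print(wrist(q2R(st["tool_rot"]),q[0],q[1]+q[2]), q[3:])
for phi in (0,90,180,-90):
  for q1 in (-.3,-.5):
    for th in (1.3,1.7,2.1): print(phi,q1,th,wrist(Rd(phi),q1,th))
E
```

```text
[ 0.    1.48 -0.12] [ 2.82389740e-05  1.47602776e+00 -1.18959315e-01]
0 -0.3 1.3 [ 0.63  1.81 -3.01]
0 -0.3 1.7 [0.61 1.48 3.04]
0 -0.3 2.1 [0.68 1.16 2.8 ]
0 -0.5 1.3 [0.64 1.92 3.11]
0 -0.5 1.7 [0.59 1.59 2.88]
0 -0.5 2.1 [0.63 1.27 2.65]
90 -0.3 1.3 [ 0.63  1.81 -1.44]
90 -0.3 1.7 [ 0.61  1.48 -1.67]
90 -0.3 2.1 [ 0.68  1.16 -1.92]
90 -0.5 1.3 [ 0.64  1.92 -1.6 ]
90 -0.5 1.7 [ 0.59  1.59 -1.83]
90 -0.5 2.1 [ 0.63  1.27 -2.06]
180 -0.3 1.3 [0.63 1.81 0.13]
180 -0.3 1.7 [ 0.61  1.48 -0.1 ]
180 -0.3 2.1 [ 0.68  1.16 -0.35]
180 -0.5 1.3 [ 0.64  1.92 -0.03]
180 -0.5 1.7 [ 0.59  1.59 -0.26]
180 -0.5 2.1 [ 0.63  1.27 -0.49]
-90 -0.3 1.3 [0.63 1.81 1.71]
-90 -0.3 1.7 [0.61 1.48 1.47]
-90 -0.3 2.1 [0.68 1.16 1.23]
-90 -0.5 1.3 [0.64 1.92 1.54]
-90 -0.5 1.7 [0.59 1.59 1.31]
-90 -0.5 2.1 [0.63 1.27 1.08]
```

```bash
cat >> h.py <<'E'
def rows(*tg):
    st=manip.state(); R0=q2R(st["tool_rot"]); p0=st["tool_pos"]
    for p,Rm in tg:
        sh=R0.T@(np.array(p)-p0)*1000; rv=R.from_matrix(R0.T@Rm).as_rotvec(degrees=True)
        print(np.r_[sh.round(1),rv.round(2)].tolist(), "rows",np.linalg.norm(sh)/41.7,np.linalg.norm(rv)/7.16)
def key(y,n): return W([-65.2-s*(9+n), y, 50+c*(9+n)])
E
python3 - <<'E'
from h import *
rows(([.40,-.25,.30],Rd(180)),(key(0,110),Rd(180)))
print(key(0,0))
E
```

```text
[266.0, -235.1, -69.3, 15.42, 32.58, -49.24] rows 8.674878042706581 8.522714536407774
[393.7, -344.9, 83.4, 15.42, 32.58, -49.24] rows 12.709115631167034 8.522714536407774
[ 0.48968469 -0.03719986  0.05737237]
```

play_rows:
  steps:
    - [[266, -235, -69, 15.42, 32.58, -49.24], [266, -235, -69, 15.42, 32.58, -49.24], [266, -235, -69, 15.42, 32.58, -49.24], [266, -235, -69, 15.42, 32.58, -49.24], [266, -235, -69, 15.42, 32.58, -49.24], [266, -235, -69, 15.42, 32.58, -49.24], [266, -235, -69, 15.42, 32.58, -49.24], [266, -235, -69, 15.42, 32.58, -49.24], [266, -235, -69, 15.42, 32.58, -49.24], [266, -235, -69, 15.42, 32.58, -49.24], [266, -235, -69, 15.42, 32.58, -49.24], [266, -235, -69, 15.42, 32.58, -49.24]]
  claw: -1

```text
time: 1.1
tool_pos: [0.3999, -0.2508, 0.2999]
tool_rot: [-0.181, 0.76, 0.577, 0.239]
contact_force: [0.5, -0.3, 0.1]
gripper_width: 0.006
grasp_force: 0.0
```

Run:
```python
from h import *
rows((key(0,110),Rd(180))); print(manip.state()["joint_pos"])
```

```text
[49.6, 29.3, 220.4, 0.03, 0.13, -0.02] rows 5.462193153448935 0.01830713051655882
[-0.98585526 -0.16267541  1.78930914  0.47494301  1.9052077  -0.64625448]
```

play_rows:
  steps:
    - [[50, 29, 220, 0, 0, 0], [50, 29, 220, 0, 0, 0], [50, 29, 220, 0, 0, 0], [50, 29, 220, 0, 0, 0], [50, 29, 220, 0, 0, 0], [50, 29, 220, 0, 0, 0], [50, 29, 220, 0, 0, 0], [50, 29, 220, 0, 0, 0]]

```text
time: 1.77
tool_pos: [0.4722, -0.0976, 0.1477]
tool_rot: [-0.182, 0.759, 0.577, 0.239]
contact_force: [-0.3, -0.7, 0.3]
gripper_width: -0.0
grasp_force: 0.0
```

Run:
```python
from h import *
p,P=grab("wrist"); np.save("w.npy",P); cv2.imwrite("w.png",p); cv2.imwrite("pics/d.png",cv2.resize(p,(800,600)))
print(manip.state()["tool_pos"])
K,T=cam("wrist",manip.state())
for y in (44,0,-44):
    x=T[:3,:3].T@(key(y,0)-T[:3,3]); x=K@x; print(y,x[:2]/x[2]*800/512)
```

```text
[ 0.47293888 -0.09866104  0.1489798 ]
44 [320.65522777 299.37462118]
0 [406.13394292 299.39420449]
-44 [491.57004376 299.41377805]
```

View pics/d.png

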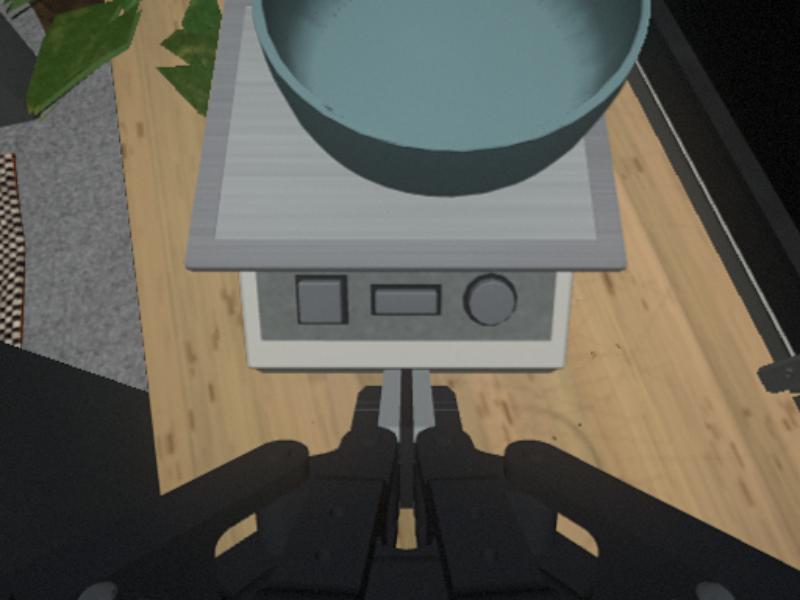

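The keys, in 800-px picture coordinates, are square at (321,300), long at (406,300) and round at (491,300). That matches my prediction to within a pixel, so square is at y=+44, long at 0 and round at -44.

Run:
```python
from h import *
rows((key(0,110),Rd(180)),(key(-44,12),Rd(180)),(key(-44,-5),Rd(180)))
```

```text
[-0.4, -0.3, 1.6, 0.1, 0.13, 0.0] rows 0.03948247677857681 0.023666884573252313
[-0.1, 43.5, 99.7, 0.1, 0.13, 0.0] rows 2.6078108736221957 0.023666884573252313
[-0.1, 43.5, 116.7, 0.1, 0.13, 0.0] rows 2.985613859805661 0.023666884573252313
```

play_rows:
  steps:
    - [[0, 44, 60, 0, 0, 0], [0, 44, 60, 0, 0, 0], [0, 44, 98, 0, 0, 0], [0, 44, 98, 0, 0, 0], [0, 44, 102, 0, 0, 0], [0, 44, 106, 0, 0, 0], [0, 44, 110, 0, 0, 0], [0, 44, 112, 0, 0, 0], [0, 44, 114, 0, 0, 0], [0, 44, 115, 0, 0, 0], [0, 44, 115, 0, 0, 0], [0, 44, 115, 0, 0, 0]]

```text
time: 2.82
tool_pos: [0.5338, -0.0467, 0.0551]
tool_rot: [-0.18, 0.759, 0.578, 0.239]
contact_force: [1.3, -2.4, 1.7]
gripper_width: -0.004
grasp_force: 1.4
```

Run:
```python
from h import *
st=manip.state(); n=-Rd(180)[:,2]; print("n", (st["tool_pos"]-key(-44,0))@n*1000, "F",st["contact_force"]@n, st["contact_force"], q2R(st["tool_rot"]).T@(st["tool_pos"]-key(-44,0))*1000)
```

```text
n -3.363961292427164 F 2.5272112491415326 [ 1.26419463 -2.39440105  1.70634011] [0.84382936 1.04951874 3.36531032]
```

play_rows:
  steps:
    - [[0, 0, 2, 0, 0, 0], [0, 0, 4, 0, 0, 0], [0, 0, 4.5, 0, 0, 0], [0, 0, 4.5, 0, 0, 0], [0, 0, 4.5, 0, 0, 0], [0, 0, 4.5, 0, 0, 0], [0, 0, 4.5, 0, 0, 0], [0, 0, 4.5, 0, 0, 0], [0, 0, 4.5, 0, 0, 0], [0, 0, 4.5, 0, 0, 0]]

```text
time: 3.65
tool_pos: [0.5343, -0.0454, 0.0532]
tool_rot: [-0.18, 0.759, 0.579, 0.239]
contact_force: [-9.1, -11.7, 15.7]
gripper_width: 0.003
grasp_force: 10.3
```

```bash
cat > k.py <<'E'
from h import *
import sys
y=float(sys.argv[1]); st=manip.state(); n=-Rd(180)[:,2]; print("n", (st["tool_pos"]-key(y,0))@n*1000, "F",st["contact_force"]@n, st["contact_force"], q2R(st["tool_rot"]).T@(st["tool_pos"]-key(y,0))*1000)
E
python3 k.py -44
```

```text
n -5.75871894493242 F 20.7494695113806 [ -9.10323508 -11.70920386  15.72563359] [0.91147856 1.20034092 5.75746982]
```

The round key is fully down: it hit the stop at 5.8 mm with 20 N. I release it and go over to the square key.

play_rows:
  steps:
    - [[0, 0, -30, 0, 0, 0], [0, 0, -30, 0, 0, 0], [0, 0, -30, 0, 0, 0], [-1, -89, -30, 0, 0, 0], [-1, -89, -30, 0, 0, 0], [-1, -89, -30, 0, 0, 0], [-1, -89, -30, 0, 0, 0], [-1, -89, -30, 0, 0, 0]]

```text
time: 4.32
tool_pos: [0.4425, -0.0361, 0.0738]
tool_rot: [-0.182, 0.759, 0.577, 0.239]
contact_force: [0.4, 0.2, -0.1]
gripper_width: 0.001
grasp_force: 0.0
```

```bash
python3 k.py 44
```

```text
n 20.068992703850494 F -0.23577746053952464 [ 0.44564276  0.15044914 -0.10287961] [ -0.08926263  -1.72207962 -20.06885556]
```

play_rows:
  steps:
    - [[0, 1.5, 10, 0, 0, 0], [0, 1.5, 18, 0, 0, 0], [0, 1.5, 22, 0, 0, 0], [0, 1.5, 25, 0, 0, 0], [0, 1.5, 27, 0, 0, 0], [0, 1.5, 27.5, 0, 0, 0], [0, 1.5, 27.5, 0, 0, 0], [0, 1.5, 27.5, 0, 0, 0], [0, 1.5, 27.5, 0, 0, 0], [0, 1.5, 27.5, 0, 0, 0], [0, 1.5, 27.5, 0, 0, 0], [0, 1.5, 27.5, 0, 0, 0]]

```text
time: 5.32
tool_pos: [0.4492, -0.0228, 0.0528]
tool_rot: [-0.181, 0.759, 0.578, 0.239]
contact_force: [-3.8, -2.7, 6.1]
gripper_width: -0.001
grasp_force: 3.8
```

```bash
python3 k.py 44
```

```text
n -5.483980235636067 F 7.095871139538727 [-3.81841873 -2.73352094  6.10316793] [-0.13308006  1.1400445   5.48520492]
```

play_rows:
  steps:
    - [[0, 0, 1.5, 0, 0, 0], [0, 0, 1.5, 0, 0, 0], [0, 0, 1.5, 0, 0, 0], [0, 0, 1.5, 0, 0, 0], [0, 0, -28, 0, 0, 0], [0, 0, -28, 0, 0, 0], [0, 0, -28, 0, 0, 0], [0, 44, -28, 0, 0, 0], [0, 44, -28, 0, 0, 0], [0, 44, -28, 0, 0, 0], [0, 44, -28, 0, 0, 0], [0, 44, -28, 0, 0, 0]]

```text
time: 6.32
tool_pos: [0.486, -0.0487, 0.0745]
tool_rot: [-0.182, 0.759, 0.578, 0.239]
contact_force: [-0.3, 0.0, -1.1]
gripper_width: 0.002
grasp_force: 0.0
```

```bash
python3 k.py 0
```

```text
n 20.90523809590894 F -0.8729456290033728 [-0.32715819  0.04497752 -1.09658025] [ -0.10696663  -0.52131944 -20.9047921 ]
```

play_rows:
  steps:
    - [[0, 0, 10, 0, 0, 0], [0, 0, 18, 0, 0, 0], [0, 0, 23, 0, 0, 0], [0, 0, 26, 0, 0, 0], [0, 0, 29, 0, 0, 0], [0, 0, 29.5, 0, 0, 0], [0, 0, 29.5, 0, 0, 0], [0, 0, 29.5, 0, 0, 0], [0, 0, 29.5, 0, 0, 0], [0, 0, 29.5, 0, 0, 0], [0, 0, 29.5, 0, 0, 0], [0, 0, 29.5, 0, 0, 0]]

```text
time: 7.32
tool_pos: [0.4904, -0.034, 0.0526]
tool_rot: [-0.182, 0.758, 0.579, 0.238]
contact_force: [-14.0, -8.1, 16.5]
gripper_width: -0.003
grasp_force: 10.2
```

```bash
python3 k.py 0
```

```text
n -5.810235231118568 F 20.087628047313927 [-13.96414388  -8.08693144  16.45149585] [-0.07144952 -0.14843806  5.81092756]
```

play_rows:
  steps:
    - [[0, 0, -40, 0, 0, 0], [0, 0, -80, 0, 0, 0], [0, 0, -120, 0, 0, 0], [0, 0, -160, 0, 0, 0], [0, 0, -200, 0, 0, 0], [0, 0, -200, 0, 0, 0], [0, 0, -200, 0, 0, 0]]

```text
time: 7.9
tool_pos: [0.4615, -0.1451, 0.2171]
tool_rot: [-0.178, 0.76, 0.578, 0.24]
contact_force: [0.3, 0.2, -0.6]
gripper_width: 0.002
grasp_force: 0.0
```

```bash
cat >> h.py <<'E'
def Rdown(a): # tool x heading a deg, z down
    a=np.deg2rad(a); return np.array([[np.cos(a),np.sin(a),0],[np.sin(a),-np.cos(a),0],[0,0,-1]])
E
python3 - <<'E'
from h import *
P=np.vstack([np.load("top.npy").reshape(-1,3),np.load("scene.npy").reshape(-1,3)]); P=P[np.isfinite(P).all(1)]
g=np.array([.519,.291])
a=np.array([[np.cos(np.deg2rad(29)),np.sin(np.deg2rad(29))]]);
# max heights on a coarse grid
xs=np.arange(.1,.75,.05); ys=np.arange(.05,.55,.05)
for y in ys: print("y%.2f"%y,[int(1000*max([0,*P[(abs(P[:,0]-x)<.025)&(abs(P[:,1]-y)<.025)][:,2]])) for x in xs])
# garlic centre
t=np.load("top.npy").reshape(-1,3); m=(np.linalg.norm(t[:,:2]-g,axis=1)<.035)&(t[:,2]>.012)&(t[:,2]<.055); print(cv2.minEnclosingCircle((t[m][:,:2]*1000).astype(np.float32)),t[m].min(0),t[m].max(0))
print(manip.state()["tool_pos"])
rows(([.475,-.06,.36],Rdown(29)),([.52,.285,.20],Rdown(29)))
E
```

```text
y0.05 [302, 628, 624, 720, 0, 7, 119, 181, 174, 182, 179, 5, 257]
y0.10 [290, 662, 673, 695, 0, 7, 111, 178, 180, 182, 119, 6, 280]
y0.15 [6, 5, 271, 0, 35, 6, 40, 114, 37, 31, 7, 7, 290]
y0.20 [0, 0, 0, 0, 37, 41, 46, 42, 50, 39, 28, 24, 256]
y0.25 [0, 0, 0, 28, 39, 38, 47, 27, 27, 28, 47, 54, 5]
y0.30 [0, 0, 0, 0, 37, 109, 110, 106, 51, 43, 5, 129, 6]
y0.35 [0, 0, 0, 0, 128, 130, 113, 151, 127, 7, 39, 152, 131]
y0.40 [0, 0, 0, 0, 144, 184, 187, 166, 132, 8, 38, 44, 50]
y0.45 [0, 0, 0, 126, 135, 184, 188, 174, 173, 168, 119, 41, 125]
y0.50 [55, 46, 81, 91, 158, 187, 188, 191, 179, 167, 130, 5, 200]
((522.9417114257812, 294.2623291015625), 24.21344757080078) [0.50123266 0.27191683 0.01798843] [0.54708227 0.31646932 0.05108088]
[ 0.46150226 -0.14509036  0.21709277]
[151.8, -9.1, -68.7, -13.46, -33.03, 44.07] rows 4.001638303612927 7.918001437992886
[343.7, -59.5, 258.9, -13.46, -33.03, 44.07] rows 10.416949003689279 7.918001437992886
```

Run:
```python
from h import *
P=np.vstack([np.load("top.npy").reshape(-1,3),np.load("scene.npy").reshape(-1,3)]); P=P[np.isfinite(P).all(1)]
g=np.array([.523,.294]); d=P[:,:2]-g; r=np.linalg.norm(d,axis=1); m=(r<.12)&(P[:,2]>.055)
an=np.degrees(np.arctan2(d[:,1],d[:,0]))%360
for a in range(0,360,20):
    k=m&(abs(an-a-10)<10)
    if k.sum()>2:
        i=np.argsort(r[k])[1]; print(a+10,k.sum(),(r[k][i]*1000).round(),P[k][i].round(3),P[k][:,2].min().round(3),P[k][:,2].max().round(3))
```

```text
10 9 117.0 [0.633 0.333 0.122] 0.104 0.128
30 68 115.0 [0.63  0.338 0.105] 0.055 0.13
110 29 91.0 [0.478 0.373 0.128] 0.121 0.145
130 254 79.0 [0.465 0.347 0.102] 0.094 0.152
150 496 60.0 [0.468 0.319 0.098] 0.056 0.11
170 172 54.0 [0.471 0.31  0.097] 0.055 0.101
```

play_rows:
  steps:
    - [[152, -9, -69, -13.5, -33, 44], [152, -9, -69, -13.5, -33, 44], [152, -9, -69, -13.5, -33, 44], [152, -9, -69, -13.5, -33, 44], [152, -9, -69, -13.5, -33, 44], [152, -9, -69, -13.5, -33, 44], [152, -9, -69, -13.5, -33, 44], [152, -9, -69, -13.5, -33, 44], [152, -9, -69, -13.5, -33, 44], [152, -9, -69, -13.5, -33, 44]]

```text
time: 8.73
tool_pos: [0.4744, -0.0572, 0.3562]
tool_rot: [-0.003, 0.967, 0.254, -0.002]
contact_force: [0.4, 0.2, 0.6]
gripper_width: -0.002
grasp_force: 0.0
```

Run:
```python
from h import *
rows(([.523,.294,.20],Rdown(-15)),([.523,.24,.28],Rdown(-15)))
```

```text
[215.2, -280.8, 157.9, -0.36, 0.29, 44.43] rows 9.291245132879801 6.205862714932514
[188.5, -234.4, 77.6, -0.36, 0.29, 44.43] rows 7.449649227106862 6.205862714932514
```

play_rows:
  steps:
    - [[188, -234, 78, -0.36, 0.29, 44.4], [188, -234, 78, -0.36, 0.29, 44.4], [188, -234, 78, -0.36, 0.29, 44.4], [188, -234, 78, -0.36, 0.29, 44.4], [188, -234, 78, -0.36, 0.29, 44.4], [188, -234, 78, -0.36, 0.29, 44.4], [188, -234, 78, -0.36, 0.29, 44.4], [188, -234, 78, -0.36, 0.29, 44.4], [215, -281, 158, -0.36, 0.29, 44.4], [215, -281, 158, -0.36, 0.29, 44.4], [215, -281, 158, -0.36, 0.29, 44.4], [215, -281, 158, -0.36, 0.29, 44.4]]
  claw: 0.7

```text
time: 9.73
tool_pos: [0.5217, 0.2916, 0.1949]
tool_rot: [0.003, 0.991, -0.131, -0.003]
contact_force: [0.2, -0.5, -0.7]
gripper_width: 0.849
grasp_force: 0.0
```

Run:
```python
from h import *
p,P=grab("wrist"); cv2.imwrite("pics/e.png",cv2.resize(p,(640,480)))
q=P.reshape(-1,3); q=q[np.isfinite(q).all(1)]
g=np.array([.523,.294]); m=(np.linalg.norm(q[:,:2]-g,axis=1)<.04)&(q[:,2]>.012)&(q[:,2]<.06)
print(cv2.minEnclosingCircle((q[m][:,:2]*1000).astype(np.float32)),q[m].min(0),q[m].max(0),m.sum(),np.median(q[(q[:,2]<.012)&(q[:,2]>-.02)][:,2]))
st=manip.state(); print(st["tool_pos"],st["joint_pos"])
m=(np.linalg.norm(q[:,:2]-g,axis=1)<.09)&(q[:,2]>.055); print(m.sum())
```

```text
((521.0943603515625, 294.7945556640625), 25.098665237426758) [0.49849052 0.27039148 0.01352548] [0.54520457 0.31891168 0.05122252] 1800 -0.0002747468202676795
[0.52341993 0.29102942 0.19829763] [ 0.38448478  0.01648506  1.70563664 -0.00268841  1.42364563  2.22028884]
38171
```

View pics/e.png

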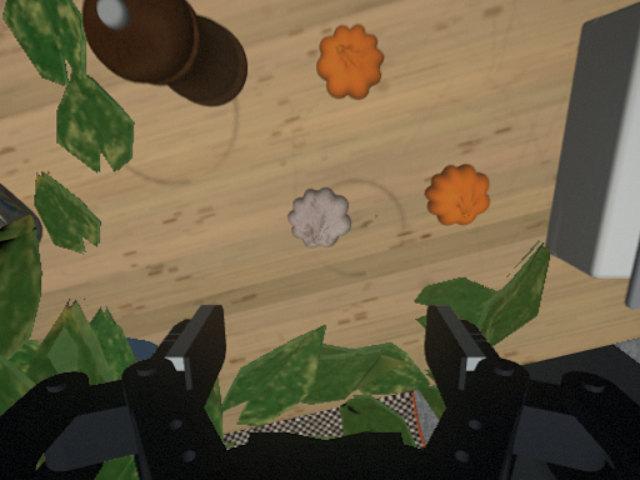

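Garlic is at (320,217) in the picture, upright, and the fingers clear the leaves. Lowering.

Run:
```python
from h import *
rows(([.5217,.2945,.003],Rdown(-15)))
```

```text
[-2.2, -3.8, 195.3, 0.27, 0.1, -0.16] rows 4.684317347733893 0.0455381213768749
```

play_rows:
  steps:
    - [[-2, -4, 40, 0, 0, 0], [-2, -4, 75, 0, 0, 0], [-2, -4, 105, 0, 0, 0], [-2, -4, 130, 0, 0, 0], [-2, -4, 150, 0, 0, 0], [-2, -4, 170, 0, 0, 0], [-2, -4, 185, 0, 0, 0], [-2, -4, 195, 0, 0, 0], [-2, -4, 195, 0, 0, 0], [-2, -4, 195, 0, 0, 0]]

```text
time: 10.62
tool_pos: [0.526, 0.2953, 0.0079]
tool_rot: [0.0, 0.991, -0.133, 0.002]
contact_force: [0.9, -0.0, 0.8]
gripper_width: 0.848
grasp_force: 0.0
```

play_rows:
  steps:
    - [[0, 0, 0, 0, 0, 0], [0, 0, 0, 0, 0, 0], [0, 0, 0, 0, 0, 0], [0, 0, 0, 0, 0, 0], [0, 0, 0, 0, 0, 0], [0, 0, 0, 0, 0, 0], [0, 0, 0, 0, 0, 0], [0, 0, 0, 0, 0, 0]]
  claw: -1

```text
time: 11.28
tool_pos: [0.5266, 0.2965, 0.0093]
tool_rot: [-0.0, 0.991, -0.133, 0.003]
contact_force: [0.3, -1.5, 5.8]
gripper_width: 0.549
grasp_force: 60.5
```

play_rows:
  steps:
    - [[0, 0, -10, 0, 0, 0], [0, 0, -25, 0, 0, 0], [0, 0, -45, 0, 0, 0], [0, 0, -70, 0, 0, 0], [0, 0, -100, 0, 0, 0], [0, 0, -130, 0, 0, 0], [0, 0, -160, 0, 0, 0], [0, 0, -190, 0, 0, 0], [0, 0, -220, 0, 0, 0], [0, 0, -240, 0, 0, 0], [0, 0, -240, 0, 0, 0], [0, 0, -240, 0, 0, 0]]

```text
time: 12.28
tool_pos: [0.5246, 0.2968, 0.2492]
tool_rot: [-0.0, 0.991, -0.133, 0.004]
contact_force: [-0.6, -0.3, -0.4]
gripper_width: 0.546
grasp_force: 61.5
```

Run:
```python
from h import *
p,P=grab("wrist"); cv2.imwrite("pics/f.png",cv2.resize(p,(640,480)))
st=manip.state(); print(st["tool_pos"],st["gripper_width"],st["grasp_force"],st["joint_pos"])
q=(P-st["tool_pos"])@q2R(st["tool_rot"]); q=q.reshape(-1,3); m=(abs(q[:,1])<.022)&(abs(q[:,0])<.03)&(q[:,2]>-.06)&(q[:,2]<.03); print(q[m].min(0),q[m].max(0))
rows(([.5235,.030,.26],Rdown(-15)))
```

```text
[0.52374576 0.29636881 0.24679821] 0.5448908498114744 61.499339624642744 [ 0.3926672  -0.01211263  1.65282393 -0.00287234  1.49826547  2.22960909]
[-0.0238158  -0.02198155 -0.05993904] [ 0.02070904  0.0219914  -0.00337206]
[69.8, 257.1, -12.8, 0.04, -0.22, -0.24] rows 6.395584525378246 0.045412536084481356
```

View pics/f.png

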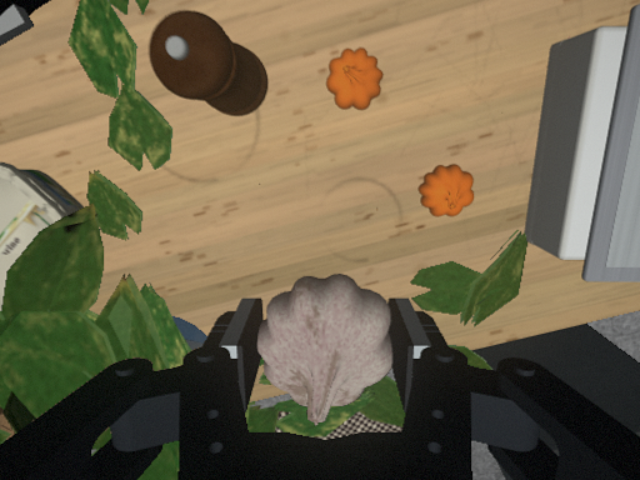

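The bulb is held between the pads, at about (325,345). Moving over the bowl.

play_rows:
  steps:
    - [[18, 64, -13, 0, -0.2, 0], [35, 96, -13, 0, -0.2, 0], [44, 130, -13, 0, -0.2, 0], [53, 165, -13, 0, -0.2, 0], [62, 200, -13, 0, -0.2, 0], [66, 230, -13, 0, -0.2, 0], [70, 250, -13, 0, -0.2, 0], [70, 257, -13, 0, -0.2, 0], [70, 257, -13, 0, -0.2, 0], [70, 257, -13, 0, -0.2, 0], [70, 257, -13, 0, -0.2, 0]]

```text
time: 13.25
tool_pos: [0.5236, 0.0311, 0.2591]
tool_rot: [0.0, 0.991, -0.132, -0.001]
contact_force: [-0.1, 0.1, -0.3]
gripper_width: 0.554
grasp_force: 61.6
```

Run:
```python
from h import *
p,P=grab("top"); q=P.reshape(-1,3)
m=(q[:,2]>.170)&(q[:,2]<.185)&(np.linalg.norm(q[:,:2]-[.5238,.0298],axis=1)<.085); print("rim",m.sum(),q[m].min(0),q[m].max(0))
p,P=grab("wrist"); q=P.reshape(-1,3); m=(q[:,2]>.172)&(q[:,2]<.185)&(np.linalg.norm(q[:,:2]-[.5238,.0298],axis=1)<.085); print("rimw",m.sum(),q[m].min(0),q[m].max(0))
st=manip.state(); print(st["tool_pos"],st["gripper_width"],st["grasp_force"])
rows(([.5235,.030,.146],Rdown(-15)))
```

```text
rim 74 [ 0.45695248 -0.01655704  0.17069819] [0.53806033 0.09554479 0.18372387]
rimw 2378 [ 0.4723316  -0.03843356  0.17200208] [0.58868276 0.09713286 0.17998638]
[0.52379073 0.03126274 0.25957969] 0.5424120470350103 61.587102392004454
[0.1, 1.2, 113.6, 0.06, 0.05, -0.14] rows 2.7239108865138117 0.02237802093452262
```

play_rows:
  steps:
    - [[0, 1, 25, 0, 0, 0], [0, 1, 45, 0, 0, 0], [0, 1, 65, 0, 0, 0], [0, 1, 80, 0, 0, 0], [0, 1, 92, 0, 0, 0], [0, 1, 102, 0, 0, 0], [0, 1, 109, 0, 0, 0], [0, 1, 112, 0, 0, 0], [0, 1, 112, 0, 0, 0], [0, 1, 112, 0, 0, 0], [0, 1, 112, 0, 0, 0]]

```text
time: 14.27
tool_pos: [0.5242, 0.0289, 0.149]
tool_rot: [0.001, 0.991, -0.133, 0.001]
contact_force: [1.0, -0.7, -0.9]
gripper_width: 0.544
grasp_force: 61.6
```

play_rows:
  steps:
    - [[0, 0, 2, 0, 0, 0], [0, 0, 4, 0, 0, 0], [0, 0, 5, 0, 0, 0], [0, 0, 5, 0, 0, 0], [0, 0, 5, 0, 0, 0]]

```text
time: 14.68
tool_pos: [0.5234, 0.0289, 0.1428]
tool_rot: [0.001, 0.991, -0.133, -0.0]
contact_force: [0.1, 0.0, -0.8]
gripper_width: 0.545
grasp_force: 61.6
```

play_rows:
  steps:
    - [[0, 0, 0, 0, 0, 0], [0, 0, 0, 0, 0, 0], [0, 0, 0, 0, 0, 0], [0, 0, 0, 0, 0, 0], [0, 0, 0, 0, 0, 0], [0, 0, 0, 0, 0, 0]]
  claw: 0.35

```text
time: 15.18
tool_pos: [0.5236, 0.0289, 0.143]
tool_rot: [0.001, 0.991, -0.133, -0.0]
contact_force: [-0.1, -0.7, -0.2]
gripper_width: 0.675
grasp_force: 0.0
```

play_rows:
  steps:
    - [[0, 0, -5, 0, 0, 0], [0, 0, -15, 0, 0, 0], [0, 0, -30, 0, 0, 0], [0, 0, -50, 0, 0, 0], [0, 0, -75, 0, 0, 0], [0, 0, -105, 0, 0, 0], [0, 0, -135, 0, 0, 0], [0, 0, -165, 0, 0, 0], [0, 0, -180, 0, 0, 0], [0, 0, -180, 0, 0, 0]]

```text
time: 16.02
tool_pos: [0.5254, 0.029, 0.329]
tool_rot: [0.0, 0.991, -0.133, 0.005]
contact_force: [-0.9, -0.2, 1.1]
gripper_width: 0.669
grasp_force: 0.0
```

Run:
```python
from h import *
p,P=grab("wrist"); cv2.imwrite("pics/g.png",cv2.resize(p,(640,480)))
q=P.reshape(-1,3); m=(q[:,2]>.174)&(q[:,2]<.186)&(np.linalg.norm(q[:,:2]-[.5238,.0298],axis=1)<.085); print("rim",cv2.minEnclosingCircle((q[m][:,:2]*1000).astype(np.float32)),q[m][:,2].max())
st=manip.state(); print(st["tool_pos"],st["gripper_width"],st["contact_force"])
```

```text
rim ((521.1220703125, 29.49945068359375), 67.70165252685547) 0.18012992831036817
[0.52451647 0.0290578  0.32569626] 0.6752069190872686 [-0.46406503  0.40807938  0.69784316]
```

View pics/g.png

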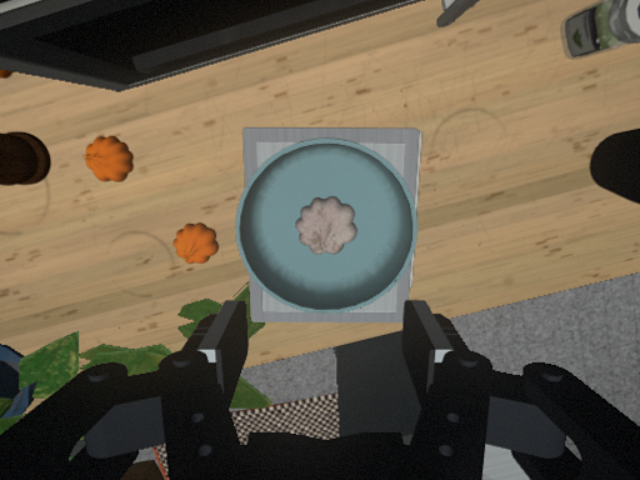

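The garlic stands in the middle of the bowl at (326,225). The bowl hasn't moved (rim centre within about 3 mm) and the gripper is clear.

```bash
python3 -c "
from h import *
print(order.job_done())"
```

```text
the job is handed in; nothing more can be done
None
```

I pressed the round, square and long keys in that order, set the garlic bulb down in the bowl, where the last picture shows it upright and centred, and handed the job in at about 16 s; no verdict came back.

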